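# Log the orange scope cassette under the tag reader

### The arm

A 6-joint arm with a two-finger parallel gripper is mounted at the origin on the work surface. World frame = base frame: x ahead of the robot, y to its left, z up, the work surface at z = 0. Lengths are in m, angles in rad, forces in N, time in s.
With the tool pointing down it reaches from about 0.325 to 0.875 m from the base axis. Payload 4.4 kg.
Tool frame: the origin (TCP) lies between the finger pads; the fingertips stand 25 mm ahead of it and the grasp point (between the pads) lies 6 mm ahead of it (tip_reach is the distance from the TCP to the fingertips, in m); z points along the fingers, y is the line along which they close (so a half turn about z gives the same grasp; the last joint's range is limited). The gripper opens to 85 mm and grips with 20 to 120 N. Pads are 22 mm wide; open, the fingers measure 114 mm over their backs; the gripper's body (76 mm by 85 mm) begins 54 mm behind the grasp point. The pads swing forward as they close: fully open they stand 13 mm farther back than shut.
Start: joints at [-1.399, 0.207, 1.542, -0, 1.393, -0.15], TCP at [0.182, -0.545, 0.256] pointing down, gripper open.
Joint ranges: [-2.73, 2.73], [-0.86, 2.22], [0.23, 2.46], [-1.11, 4.25], [0.08, 2.63], [-2.82, 2.82]. Speed limits (rad/s): [2.79, 2.79, 3.14, 3.14, 3.14, 3.14].

### API

Orientations are given as a unit quaternion [x, y, z, w].
In Python, from bench import get_state, read_camera, calibration, close_job, tip_reach gives the robot as it stands.
- The arm moves only by the tool carry_out, never from a script. Its argument "motion" is a list of rows, each a list of 5 numbers: the closure, from 0 (fully open) to 1 (shut), then the shift along the tool's x, y, z in units of 0.4 m (1.0 is 0.4 m), then the turn about the tool's z in units of 60 degrees (1.0 is 60 degrees). A call has 1 to 8 rows; each row is the pose to reach, as a shift and turn from the pose commanded when the call began, along the tool's axes at that moment; what a row does not reach only later rows make up. A row lasts 1/12 s, in which the tool goes at most 41.7 mm and 7.16 degrees, less where a joint would pass 70% of its speed; a pose out of reach is approached as far as the arm can. A call with a number of a shift or a turn outside -1 to 1 is refused whole. A call with a gripper value outside its range is refused whole. The fingers move at their own pace and stop on an object; the grip force is fixed at half the most. Time passes only in rows, so rows that repeat a pose let the fingers close. It gives the time, the measured TCP pose, the force, the opening and the grip force at its end, in the units of the state.
- get_state(): the state, without advancing time (a new reading comes with each control period).
- read_camera(name): name is "scene" or "top" or "wrist"; returns (picture, depth): 400x640x3 uint8, red, green, blue; 400x640 float32, m along the optical axis (not along the pixel's ray), 0 where there is no reading.
- calibration(name): a dict with "fov_y" (degrees; the focal length in pixels is half the picture's height over the tangent of half this angle, whatever the lens; pixels are square), "cx", "cy" (the principal point, pixels), "xyz" and "orientation" of the camera in the world; the wrist camera has in their place "tool_from_camera" (4x4, takes a point from camera to tool coordinates, whose origin is the TCP and whose axes are the flange's). Camera axes: x right, y down, z forward; pixel columns grow to the right and rows downward; lengths in m; the calibration is good to about 2 mm. A picture is of the moment at which its call begins: read the wrist's pose just before it. calibration takes no time and is no camera call.
- close_job(): hands the job in; it is judged then, once.
The state is a dict: "time": time; "joint_positions": joint angles; "dq": joint speeds; "joint_efforts": joint torques, N m; "tool_pos": TCP position; "tcp_rot": TCP orientation; "ft_force": force on the tool from outside, world axes, zero at the start; "wrist_torque": the same for the moment, N m; "finger_gap": opening from 0.0 (shut) to 1.0 (fully open); "grasp_force": force on a finger pad.
Only numpy, scipy, OpenCV 4.12 (cv2) and the standard library are available. Lean on these libraries where they do the work, as an engineer would, in place of code of your own. Each camera call takes 0.05 s, during which the arm holds its last target. There are 200 camera calls.

### The job

Log the orange instrument cassette: push it nose first along the table through the tunnel under the low white tag reader until its nose is fully home against the black stop bar at the tunnel's far end, and let go of it there, flat and straight. Leave the blue cassette where it is.

Things in the scene. Friction and masses are not known exactly. Their poses are not given: they have to be found in the camera images.
- orange_fin (a point): middle of the grip fin of a loose orange instrument cassette. Body 160 long (x) x 60 wide x 20 mm high, 150 g, metal lid panel; the orange fin on its tail is 36 long x 14 thick (y), its top 55 mm above the table. This point is 37 mm above the underside, 20 mm ahead of the tail end, 140 mm behind the nose end. x runs from fin to nose, z up
- blue_fin (a point): the same point of an identical blue cassette, a bystander of the same sizes
- orange_nose (a point): middle of the orange cassette's nose end face, 10 mm above its underside, 140 mm ahead of the fin's middle; same axes as the fin
- reader_mouth (a point): middle, at table height, of the front opening of the tag reader, a low white bridge fixed to the table. Tunnel 80 wide, 30 high, 60 mm deep, floor = table; walls 18 mm thick, roof top 68 mm above the table. x points along the tunnel, inwards; z up. A fixed black stop bar, 24 mm high, crosses the lane 80 mm beyond this point. Flat orange lines 80 mm apart mark the lane before it
Not all that is in view belongs to the job. Of the things that look like the part that bears orange_fin, take the one that is nearest to the robot's base at the start.

How it is judged:
At the end, for the whole second after the job is handed in: The orange cassette lies flat on the table in the tunnel (tilt under 5 degrees), its nose within 15 mm of the stop bar, its fin and nose within 20 mm of the tunnel's centre line, its long axis within 10 degrees of the tunnel's, and released (x of orange_nose in the frame of reader_mouth between 0.065 and 0.095 m and y of orange_nose in the frame of reader_mouth between -0.02 and 0.02 m and y of orange_fin in the frame of reader_mouth between -0.02 and 0.02 m and angle between the x axis of orange_fin and the x axis of reader_mouth, either way round below 0.175 rad and angle between orange_fin's own z axis and vertical below 0.09 rad and height (world z) of orange_fin below 0.045 m); the robot touches nothing.
It fails at once if the blue cassette is shifted by more than 30 mm (distance of blue_fin from where it was at the start of the episode above 0.03 m).
It also fails if it takes over 38 s, if anything falls off the work surface, if the arm or the gripper's body presses on something with over 40 N, if the wrist force passes 120 N, or if a joint passes its speed limit or range.

## Working session

There is one attempt and no reset: what is moved stays moved. The work goes in short steps, Python scripts to look and compute and a tool call to move; the robot and the scene stay as the last step left them, time stands still between calls to the robot, and variables do not carry over. Pictures are saved under pics/ and viewed, at most 10 in all, crops included, and the job is handed in when it is done.

Besides the shell and the picture viewer there is one more tool, called after ">>>" as name(argument=value, ...), one argument or row to a line, values as JSON. carry_out: Moves the arm, as the interface text tells. Its arguments: {"type":"object","properties":{"motion":{"type":"array"}},"required":["motion"]}

```bash
mkdir -p pics; cat > h.py <<'E'
import numpy as np, cv2
from scipy.spatial.transform import Rotation as R
from bench import *
def cam(n):
    s=get_state(); p,d=read_camera(n); c=calibration(n)
    if n=="wrist":
        T=np.eye(4);T[:3,:3]=R.from_quat(s["tcp_rot"]).as_matrix();T[:3,3]=s["tool_pos"];T=T@np.array(c["tool_from_camera"])
    else:
        T=np.eye(4);T[:3,:3]=R.from_quat(c["orientation"]).as_matrix();T[:3,3]=c["xyz"]
    f=200/np.tan(np.radians(c["fov_y"])/2)
    return p,d,T,f,c["cx"],c["cy"]
def cloud(C):
    p,d,T,f,cx,cy=C; v,u=np.mgrid[:400,:640]
    return np.stack([(u-cx)/f*d,(v-cy)/f*d,d],-1)@T[:3,:3].T+T[:3,3]
def save(n,p,roi=None,s=1):
    if roi: p=p[roi[1]:roi[3],roi[0]:roi[2]]
    cv2.imwrite("pics/"+n,cv2.resize(p[...,::-1],None,fx=s,fy=s,interpolation=cv2.INTER_CUBIC))
E
python3 - <<'E'
from h import *
import pickle
a=cam("top");b=cam("scene")
pickle.dump((a,b),open("c.pkl","wb"))
cv2.imwrite("pics/1.png",a[0][...,::-1]);cv2.imwrite("pics/2.png",b[0][...,::-1])
print(calibration("top"),get_state())
E
```

```text
{'fov_y': 53.63790851094538, 'cx': 320.78089823052613, 'cy': 200.257335503556, 'xyz': array([ 0.47677557, -0.05890404,  0.99074532]), 'orientation': array([-0.70312473,  0.71071259, -0.0158418 ,  0.0158827 ])} {'time': 0.1, 'joint_positions': array([-1.39850648e+00,  2.07370802e-01,  1.54281312e+00, -4.21066104e-06,
        1.39350038e+00, -1.50492268e-01]), 'dq': array([-0.00010636, -0.0009389 , -0.00249432, -0.00022785, -0.00038957,
       -0.00052983]), 'joint_efforts': array([-2.53340322e-04, -3.84091330e+01, -2.92546821e+01, -1.77801148e-04,
        4.89388680e-03,  2.08421159e-05]), 'tool_pos': array([ 0.18227637, -0.54467811,  0.25522041]), 'tcp_rot': array([ 9.87004107e-01,  1.60691625e-01, -1.34697758e-05, -1.04573643e-03]), 'ft_force': array([ 0.39857533, -0.35077392,  0.1121402 ]), 'wrist_torque': array([-0.04796745,  0.02594129, -0.03849708]), 'grasp_force': 0.0, 'finger_gap': 1.0005419752581433}
```

View pics/1.png

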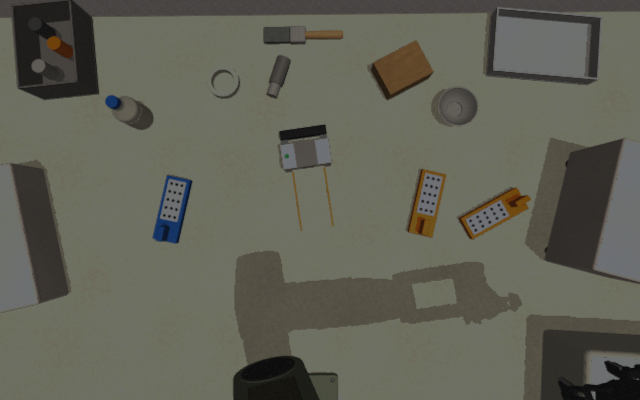

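View pics/2.png

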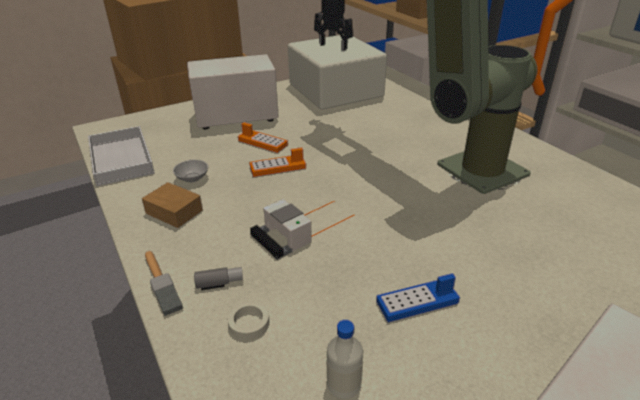

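Top view: the candidates are orange A at (427,203) with its fin at (422,227), orange B at (495,213) with its fin at (521,200), and the blue cassette at (172,210). The reader is at (305,152), with its mouth facing down the picture, the stop bar at (303,132) and the lane lines at x≈297 and 329. Next I'll measure the positions and check the choice in a crop.

```bash
python3 - <<'E'
from h import *
import pickle
a,b=pickle.load(open("c.pkl","rb"))
P=cloud(a);hsv=cv2.cvtColor(a[0],cv2.COLOR_RGB2HSV)
def px(u,v,z):
    p,d,T,f,cx,cy=a; r=T[:3,:3]@np.array([(u-cx)/f,(v-cy)/f,1]); return T[:3,3]+r*(z-T[2,3])/r[2]
print("table z",np.median(P[250:290,100:200,2]))
for n,(u0,u1,v0,v1),h in (("A",(400,450,160,245),(5,20)),("B",(452,540,180,245),(5,20)),("blue",(145,200,165,250),(100,125))):
    m=np.zeros((400,640),bool);m[v0:v1,u0:u1]=True
    col=m&(hsv[...,0]>=h[0])&(hsv[...,0]<=h[1])&(hsv[...,1]>120)
    fin=m&(P[...,2]>.045)&(P[...,2]<.07); body=m&(P[...,2]>.012)&(P[...,2]<.03)
    q=P[fin];f=np.median(q,0)
    r=cv2.minAreaRect((P[body][:,:2]*1000).astype(np.float32)); c=np.array(r[0])/1000
    print(n,fin.sum(),"fin",f.round(4),"extent",np.ptp(q,0).round(3),"base dist",np.hypot(*f[:2]).round(3),"body",r,"yaw fin->ctr",np.degrees(np.arctan2(*(c-f[:2])[::-1])).round(1))
m=np.zeros((400,640),bool);m[120:180,265:345]=True
q=P[m&(P[...,2]>.055)&(P[...,2]<.08)];print("roof",len(q),cv2.minAreaRect((q[:,:2]*1000).astype(np.float32)),np.median(q[:,2]))
q=P[m&(P[...,2]>.012)&(P[...,2]<.032)&(P[...,0]>0)&(np.mgrid[:400,:640][0]<145)];print("bar",cv2.minAreaRect((q[:,:2]*1000).astype(np.float32)))
for u,v in((301,230),(293,172),(333,225),(324,167)):print(px(u,v,0).round(4))
im=np.hstack([a[0][110:260,255:355],a[0][150:300-0,395:545][:150]])
save("3.png",im,None,3)
E
```

```text
table z -0.0003888128890508491
A 100 fin [ 0.4529 -0.3044  0.0533] extent [0.033 0.021 0.012] base dist 0.546 body ((511.16888427734375, -319.9130859375), (61.254310607910156, 160.3687744140625), 76.35350799560547) yaw fin->ctr -14.9
B 103 fin [ 0.5121 -0.5355  0.0532] extent [0.026 0.033 0.013] base dist 0.741 body ((484.1318664550781, -484.0952453613281), (60.75840377807617, 160.37393188476562), 28.312728881835938) yaw fin->ctr 118.5
blue 112 fin [0.4455 0.321  0.0539] extent [0.035 0.018 0.013] base dist 0.549 body ((502.7373046875, 309.88372802734375), (62.476417541503906, 160.0015106201172), 77.15750122070312) yaw fin->ctr -11.0
roof 1270 ((629.4930419921875, -23.262954711914062), (62.15370559692383, 115.80302429199219), 7.529782772064209) 0.06574546293292588
bar ((685.0264892578125, -15.726390838623047), (32.1053466796875, 115.66819763183594), 8.126340866088867)
[ 0.4474 -0.0089  0.    ]
[0.5931 0.01   0.    ]
[ 0.459 -0.089  0.   ]
[ 0.6049 -0.0681  0.    ]
```

View pics/3.png

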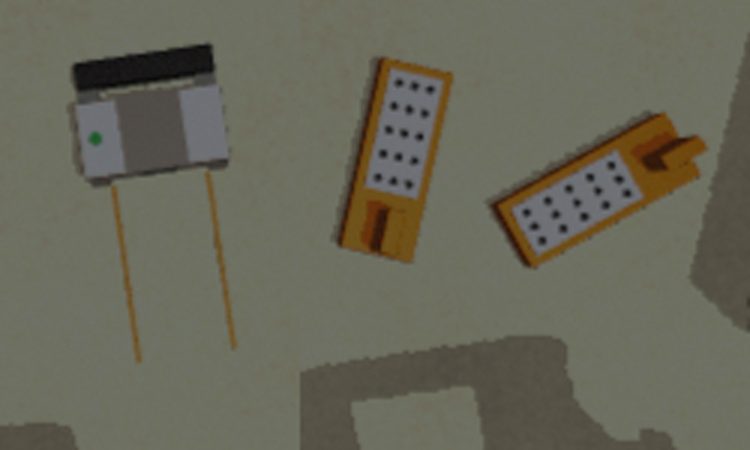

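I choose orange A: its fin is 0.546 m from the base, against 0.741 m for B. The crop shows A's fin at the near end and its nose pointing away, yaw about -14°. The tunnel yaw is about 7.6° with the mouth at about (0.600,-0.028). I'll move above the fin first, staying at height.

>>> carry_out(
  motion=[
    [0,0.83,-0.355,0,0.54],
    [0,0.83,-0.355,0,0.54],
    [0,0.83,-0.355,0,0.54],
    [0,0.83,-0.355,0,0.54],
    [0,0.83,-0.355,0.1,0.54],
    [0,0.83,-0.355,0.1,0.54],
    [0,0.83,-0.355,0.1,0.54],
    [0,0.83,-0.355,0.1,0.54],
  ],
)

```text
time: 0.77
tool_pos: [0.4229, -0.3305, 0.2236]
tcp_rot: [0.993, -0.121, -0.0, -0.0]
ft_force: [1.0, -0.5, 0.4]
finger_gap: 0.997
grasp_force: 0.0
```

```bash
cat >> h.py <<'E'
def togo(x,y,z,yaw):
    s=get_state();M=R.from_quat(s["tcp_rot"]).as_matrix()
    d=M.T@(np.array([x,y,z])-s["tool_pos"]); cur=np.degrees(np.arctan2(M[1,0],M[0,0]))
    print("t",s["time"],"pos",s["tool_pos"].round(4),"yaw",cur.round(2),"tiltz",M[2,2].round(4),"units",(d/0.4).round(4),"turn",((cur-yaw)/60).round(4),"gap",s["finger_gap"],"F",s["ft_force"].round(1))
E
python3 -c "
from h import *
C=cam('wrist');P=cloud(C);save('4.png',C[0])
m=(P[...,2]>.045)&(P[...,2]<.062)&(abs(P[...,0]-.453)<.05)&(abs(P[...,1]+.305)<.05)
q=P[m];print(len(q),cv2.minAreaRect((q[:,:2]*1000).astype(np.float32)),np.median(q,0))
b=(P[...,2]>.012)&(P[...,2]<.028)&(abs(P[...,0]-.51)<.12)&(abs(P[...,1]+.32)<.08)
print(b.sum(),cv2.minAreaRect((P[b][:,:2]*1000).astype(np.float32)))
togo(.453,-.305,.15,-13.8)"
```

```text
475 ((452.8207702636719, -305.9110412597656), (14.157683372497559, 34.76921463012695), 76.19805908203125) [ 0.45316646 -0.30660526  0.05486304]
7768 ((510.6414794921875, -319.71441650390625), (59.57974624633789, 158.223876953125), 76.06886291503906)
t 0.8167 pos [ 0.4272 -0.3242  0.2217] yaw -13.58 tiltz -1.0 units [ 0.0515 -0.0604  0.1797] turn 0.0037 gap 0.996634249968821 F [ 2.5  3.1 -0.6]
```

View pics/4.png

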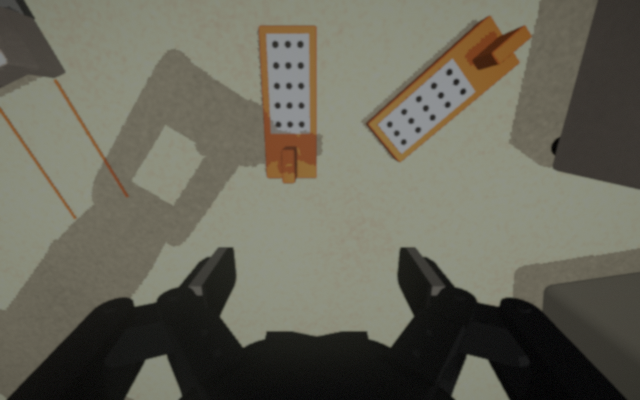

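The wrist view shows A's fin at (289,163) with its nose up at (288,28). The fin is at (0.4528,-0.306), yaw -13.9°. I'll let the arm settle, then approach.

>>> carry_out(
  motion=[
    [0,0,0,0,0],
    [0,0,0,0,0],
  ],
)

```text
time: 0.98
tool_pos: [0.422, -0.3316, 0.2236]
tcp_rot: [0.993, -0.12, -0.001, -0.0]
ft_force: [-0.5, 0.0, -0.1]
finger_gap: 0.999
grasp_force: 0.0
```

```bash
python3 -c "
from h import *
togo(.4528,-.306,.10,-13.9)"
```

```text
t 0.9833 pos [ 0.422  -0.3316  0.2236] yaw -13.77 tiltz -1.0 units [ 0.0601 -0.0804  0.3089] turn 0.0021 gap 0.998843190466758 F [-0.5  0.  -0.1]
```

>>> carry_out(
  motion=[
    [0,0.06,-0.08,0.1,0],
    [0,0.06,-0.08,0.2,0],
    [0,0.06,-0.08,0.3,0],
    [0,0.06,-0.08,0.3,0],
    [0,0.06,-0.08,0.3,0],
  ],
)

```text
time: 1.4
tool_pos: [0.4496, -0.306, 0.1008]
tcp_rot: [0.993, -0.122, -0.004, -0.002]
ft_force: [-0.6, -0.1, 0.1]
finger_gap: 0.997
grasp_force: 0.0
```

```bash
python3 -c "
from h import *
C=cam('wrist');P=cloud(C)
m=(P[...,2]>.045)&(P[...,2]<.062)&(abs(P[...,0]-.453)<.03)&(abs(P[...,1]+.305)<.02)
q=P[m];print(len(q),cv2.minAreaRect((q[:,:2]*1000).astype(np.float32)))
togo(.4528,-.306,.05,-13.9)"
```

```text
1188 ((452.7520446777344, -306.1202392578125), (13.75005054473877, 35.75465774536133), 75.99031829833984)
t 1.45 pos [ 0.4515 -0.3078  0.1037] yaw -14.02 tiltz -1.0 units [ 0.0023 -0.0049  0.1343] turn -0.002 gap 0.9960611228986254 F [ 0.3 -0.8 -0.2]
```

>>> carry_out(
  motion=[
    [0,0.002,-0.003,0.07,0],
    [0,0.002,-0.003,0.13,0],
    [0,0.002,-0.003,0.13,0],
    [0.5,0.002,-0.003,0.13,0],
    [1,0.002,-0.003,0.13,0],
    [1,0.002,-0.003,0.13,0],
    [1,0.002,-0.003,0.13,0],
    [1,0.002,-0.003,0.13,0],
  ],
)

```text
time: 2.12
tool_pos: [0.4548, -0.3069, 0.0539]
tcp_rot: [0.993, -0.121, 0.001, 0.001]
ft_force: [-0.3, -0.0, -0.5]
finger_gap: 0.298
grasp_force: 0.0
```

>>> carry_out(
  motion=[
    [1,0,0,0,0],
    [1,0,0,0,0],
    [1,0,0,0,0],
    [1,0,0,0,0],
  ],
)

```text
time: 2.45
tool_pos: [0.4546, -0.3068, 0.0534]
tcp_rot: [0.993, -0.121, 0.001, 0.001]
ft_force: [-1.4, -0.1, 5.3]
finger_gap: 0.153
grasp_force: 59.7
```

```bash
python3 -c "
from h import *
y=np.radians(7.6)
togo(.600-.175*np.cos(y),-.028-.175*np.sin(y),.0515,7.6)"
```

```text
t 2.45 pos [ 0.4546 -0.3068  0.0534] yaw -13.9 tiltz -1.0 units [-0.2216 -0.6035  0.0037] turn -0.3583 gap 0.15349024554196208 F [-1.4 -0.1  5.3]
```

Gripped, with the gap at 13 mm and 60 N. I'll slide it sideways into the lane, turning gradually.

>>> carry_out(
  motion=[
    [1,-0.02,-0.03,-0.001,0],
    [1,-0.04,-0.08,-0.001,-0.03],
    [1,-0.06,-0.13,-0.001,-0.07],
    [1,-0.08,-0.18,-0.001,-0.11],
    [1,-0.1,-0.23,-0.001,-0.15],
    [1,-0.12,-0.28,-0.001,-0.19],
    [1,-0.14,-0.33,-0.001,-0.23],
    [1,-0.16,-0.38,-0.001,-0.27],
  ],
)

```text
time: 3.12
tool_pos: [0.4293, -0.1432, 0.0534]
tcp_rot: [1.0, 0.021, 0.001, 0.001]
ft_force: [1.0, -2.8, 2.1]
finger_gap: 0.149
grasp_force: 59.2
```

```bash
python3 -c "
from h import *
y=np.radians(7.6)
togo(.600-.175*np.cos(y),-.028-.175*np.sin(y),.053,7.6)"
```

```text
t 3.1167 pos [ 0.4293 -0.1432  0.0534] yaw 2.41 tiltz -1.0 units [ 0.0028 -0.2303  0.0005] turn -0.0865 gap 0.14865643821213026 F [ 1.  -2.8  2.1]
```

>>> carry_out(
  motion=[
    [1,0,-0.05,0,-0.02],
    [1,0,-0.1,0,-0.05],
    [1,0,-0.15,0,-0.07],
    [1,0,-0.19,0,-0.085],
    [1,0.002,-0.22,0,-0.085],
    [1,0.002,-0.23,0,-0.085],
    [1,0.002,-0.23,0,-0.085],
    [1,0.002,-0.23,0,-0.085],
  ],
)

```text
time: 3.78
tool_pos: [0.4264, -0.0505, 0.0533]
tcp_rot: [0.998, 0.064, 0.001, -0.001]
ft_force: [0.3, 5.5, 7.0]
finger_gap: 0.15
grasp_force: 59.9
```

```bash
python3 -c "
from h import *
y=np.radians(7.6)
C=cam('wrist');save('5.png',C[0]);P=cloud(C)
b=(P[...,2]>.012)&(P[...,2]<.028)&(P[...,0]>.44)&(P[...,0]<.585)&(abs(P[...,1]+.04)<.07)
print(b.sum(),cv2.minAreaRect((P[b][:,:2]*1000).astype(np.float32)))
r=(P[...,2]>.058)&(P[...,2]<.075)&(P[...,0]>.57)&(P[...,0]<.70)&(abs(P[...,1]+.02)<.09)
print(r.sum(),cv2.minAreaRect((P[r][:,:2]*1000).astype(np.float32)))
A=cam('top');save('6.png',A[0],(240,100,380,260),4)
togo(.600-.06*np.cos(y),-.028-.06*np.sin(y),.053,7.6)"
```

```text
25321 ((494.03619384765625, -40.433109283447266), (116.04985046386719, 60.45792770385742), 7.281639099121094)
0 ((0.0, 0.0), (0.0, 0.0), 0.0)
t 3.8833 pos [ 0.4264 -0.0506  0.0533] yaw 7.35 tiltz -1.0 units [2.876e-01 2.000e-04 1.400e-03] turn -0.0042 gap 0.15256919505854374 F [0.6 4.8 6.6]
```

View pics/5.png

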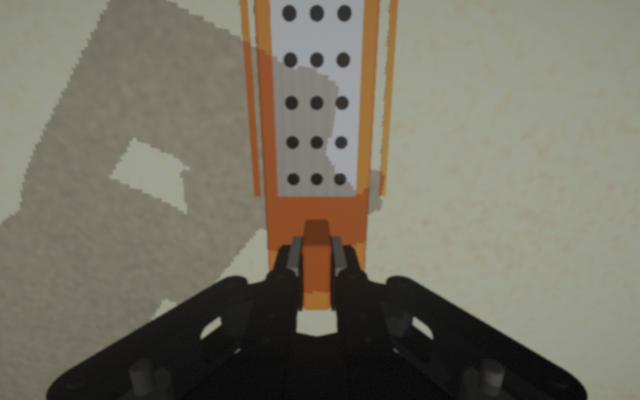

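The cassette is in the lane, roughly centred between the lines at (247,5)/(395,5) and (256,190)/(383,190), yaw 7.3°. Now I'll push it in.

>>> carry_out(
  motion=[
    [1,0.02,0,0,-0.002],
    [1,0.06,0,0,-0.004],
    [1,0.1,0.001,0,-0.004],
    [1,0.14,0.001,0,-0.004],
    [1,0.18,0.001,0,-0.004],
    [1,0.22,0.001,0,-0.004],
    [1,0.25,0.001,0,-0.004],
    [1,0.265,0.001,0,-0.004],
  ],
)

```text
time: 4.55
tool_pos: [0.5281, -0.0385, 0.0529]
tcp_rot: [0.998, 0.067, -0.005, -0.0]
ft_force: [-17.1, -2.8, 23.0]
finger_gap: 0.154
grasp_force: 62.9
```

>>> carry_out(
  motion=[
    [1,0.005,0,0,0],
    [1,0.01,0,0,0],
    [1,0.014,0,0,0],
    [1,0.018,0,0,0],
    [1,0.022,0,0,0],
    [1,0.022,0,0,0],
  ],
)

```text
time: 5.05
tool_pos: [0.5349, -0.0375, 0.053]
tcp_rot: [0.998, 0.067, -0.006, -0.0]
ft_force: [-12.8, -2.6, 19.0]
finger_gap: 0.152
grasp_force: 62.3
```

```bash
python3 -c "
from h import *
y=np.radians(7.6)
togo(.600-.06*np.cos(y),-.028-.06*np.sin(y),.053,7.6)"
```

```text
t 5.05 pos [ 0.5349 -0.0375  0.053 ] yaw 7.65 tiltz -0.9999 units [ 0.0144 -0.002  -0.0003] turn 0.0009 gap 0.1517095424707257 F [-12.8  -2.6  19. ]
```

```bash
python3 -c "
from h import *
A=cam('top');S=cam('scene');W=cam('wrist')
P=cloud(A)
m=np.zeros((400,640),bool);m[110:180,265:345]=True
v=np.mgrid[:400,:640][0]
a=cv2.resize(A[0][110:220,265:365],None,fx=4,fy=4,interpolation=2);b=cv2.resize(S[0][180:290,220:320],None,fx=4,fy=4,interpolation=2)
save('7.png',np.hstack([a,b]));save('8.png',W[0])
P=cloud(W);b=(P[...,2]>.012)&(P[...,2]<.028)&(abs(P[...,0]-.55)<.1)&(abs(P[...,1]+.04)<.07)
q=P[b];print(len(q),cv2.minAreaRect((q[:,:2]*1000).astype(np.float32)))
for x in np.arange(.53,.62,.01):
  k=abs(q[:,0]-x)<.003
  if k.sum()>30:print(round(x,3),np.median(q[k,2]).round(4),k.sum())
"
```

```text
10361 ((555.3209838867188, -33.57013702392578), (77.91130065917969, 60.27827453613281), 7.7317047119140625)
0.53 0.02 199
0.54 0.02 574
0.55 0.0202 980
0.56 0.02 1045
0.57 0.0205 1102
0.58 0.0205 1181
0.59 0.0205 1124
```

View pics/7.png

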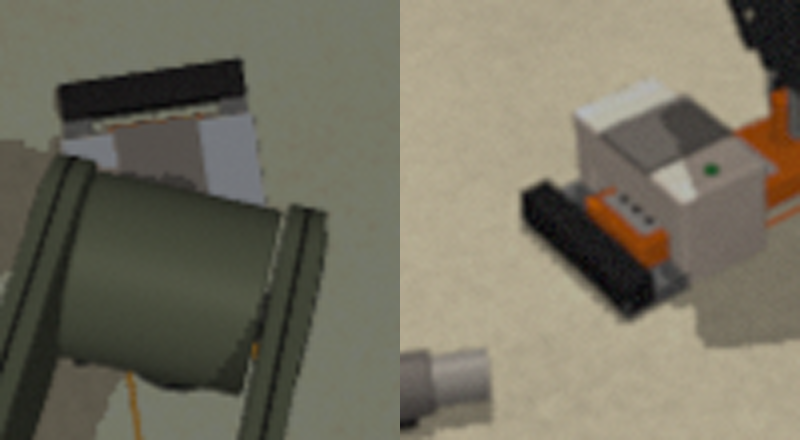

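View pics/8.png

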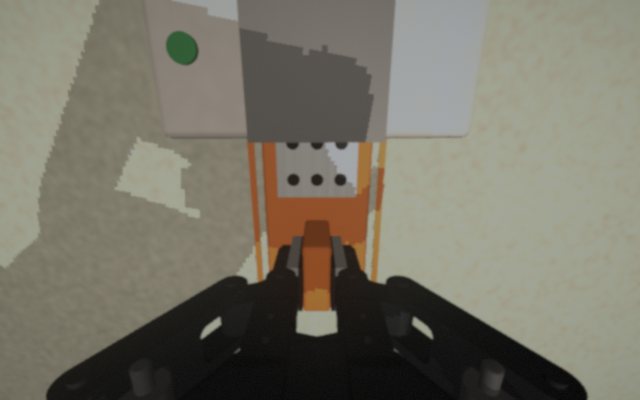

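The nose has come out through the tunnel and lies flat, with a gap of a few millimetres to the black bar. The tool is pressing down at about 19 N and adding drag, so I'll ease that off and push on.

>>> carry_out(
  motion=[
    [1,0.004,-0.001,-0.003,0],
    [1,0.008,-0.001,-0.003,0],
    [1,0.012,-0.001,-0.003,0],
    [1,0.016,-0.001,-0.003,0],
    [1,0.02,-0.001,-0.003,0],
    [1,0.02,-0.001,-0.003,0],
  ],
)

```text
time: 5.7
tool_pos: [0.5425, -0.0361, 0.0531]
tcp_rot: [0.998, 0.067, -0.006, -0.0]
ft_force: [-14.3, -4.2, 13.2]
finger_gap: 0.154
grasp_force: 61.6
```

```bash
python3 -c "
from h import *
y=np.radians(7.6)
togo(.600-.06*np.cos(y),-.028-.06*np.sin(y),.053,7.6)"
```

```text
t 5.7 pos [ 0.5425 -0.0361  0.0531] yaw 7.69 tiltz -0.9999 units [-0.0049 -0.0012  0.0002] turn 0.0015 gap 0.15379757223640725 F [-14.3  -4.2  13.2]
```

>>> carry_out(
  motion=[
    [1,0.003,0,-0.003,0],
    [1,0.006,0,-0.003,0],
    [1,0.01,0,-0.003,0],
    [1,0.01,0,-0.003,0],
  ],
)

```text
time: 6.03
tool_pos: [0.5428, -0.0359, 0.0529]
tcp_rot: [0.998, 0.067, -0.011, -0.0]
ft_force: [-21.7, -5.3, 15.3]
finger_gap: 0.153
grasp_force: 61.9
```

```bash
python3 -c "
from h import *
S=cam('scene');save('9.png',S[0],(220,180,320,290),5)
togo(.5425,-.0361,.053,7.6)"
```

```text
t 6.0833 pos [ 0.5428 -0.0359  0.053 ] yaw 7.72 tiltz -0.9998 units [-0.0008  0.0005 -0.0001] turn 0.0019 gap 0.1527179644141655 F [-21.4  -5.8  14.5]
```

View pics/9.png

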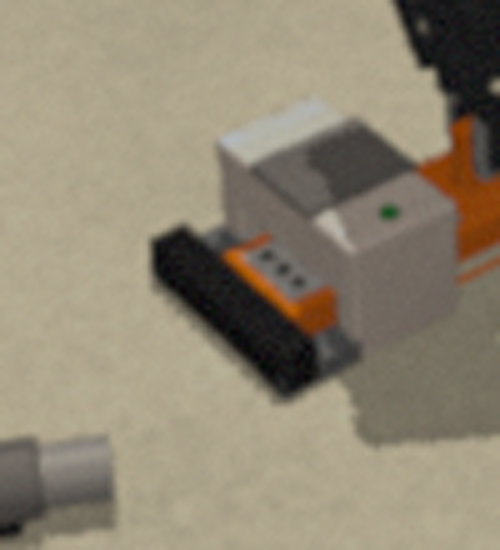

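The nose is against the bar: force rose without any motion, and no gap shows. I'll unload the push, open and retreat upward.

>>> carry_out(
  motion=[
    [1,-0.008,0,-0.003,0],
    [1,-0.014,0,-0.005,0],
    [0.6,-0.014,0,-0.005,0],
    [0.3,-0.014,0,-0.005,0],
    [0,-0.014,0,-0.005,0],
    [0,-0.014,0,-0.005,0],
    [0,-0.014,0,-0.005,0],
    [0,-0.014,0,-0.005,0],
  ],
)

```text
time: 6.75
tool_pos: [0.5463, -0.0355, 0.0573]
tcp_rot: [0.998, 0.067, 0.0, 0.0]
ft_force: [0.6, -0.1, -1.2]
finger_gap: 0.976
grasp_force: 0.0
```

>>> carry_out(
  motion=[
    [0,0,0,0,0],
    [0,0,0,0,0],
    [0,0,0,-0.05,0],
    [0,0,0,-0.1,0],
    [0,0,0,-0.2,0],
    [0,0,0,-0.25,0],
    [0,0,0,-0.25,0],
    [0,0,0,-0.25,0],
  ],
)

```text
time: 7.42
tool_pos: [0.547, -0.0358, 0.1589]
tcp_rot: [0.998, 0.067, 0.002, 0.001]
ft_force: [-0.3, 0.4, -0.4]
finger_gap: 1.002
grasp_force: 0.0
```

```bash
python3 -c "
from h import *
W=cam('wrist');P=cloud(W);save('10.png',W[0])
m=(P[...,2]>.045)&(P[...,2]<.062)&(abs(P[...,0]-.54)<.035)&(abs(P[...,1]+.036)<.03)
r=cv2.minAreaRect((P[m][:,:2]*1000).astype(np.float32));f=np.array(r[0])/1000;print(m.sum(),r,P[m][:,2].max())
y=np.radians(7.6);e=np.array([np.cos(y),np.sin(y)]);d=f-[.6,-.028];print('fin in mouth',d@e,e[0]*d[1]-e[1]*d[0])
b=(P[...,2]>.012)&(P[...,2]<.028)&(abs(P[...,0]-.55)<.08)&(abs(P[...,1]+.04)<.05)
print(cv2.minAreaRect((P[b][:,:2]*1000).astype(np.float32)))
q=P[b];print(np.linalg.lstsq(np.c_[q[:,:2],np.ones(len(q))],q[:,2],rcond=None)[0])
r=(P[...,2]>.058)&(P[...,2]<.075)&(P[...,0]>.57)&(P[...,0]<.70)&(abs(P[...,1]+.02)<.09)
print('roof',cv2.minAreaRect((P[r][:,:2]*1000).astype(np.float32)))
togo(0.54,0,.1,0)"
```

```text
696 ((539.9404907226562, -34.27899169921875), (36.37080383300781, 13.916385650634766), 7.528844833374023) 0.05706508713376651
fin in mouth -0.06036235571217784 0.001719419748259579
((557.1835327148438, -31.99054718017578), (73.15924835205078, 60.06818771362305), 7.4091997146606445)
[0.00699948 0.00306267 0.01638698]
roof ((629.30126953125, -23.481483459472656), (61.66320037841797, 116.40404510498047), 7.618780136108398)
t 7.4667 pos [ 0.5456 -0.0355  0.1571] yaw 7.64 tiltz -1.0 units [-0.002  -0.0898  0.1427] turn 0.1273 gap 1.0010096757361253 F [ 0.5  0.4 -0.7]
```

View pics/10.png

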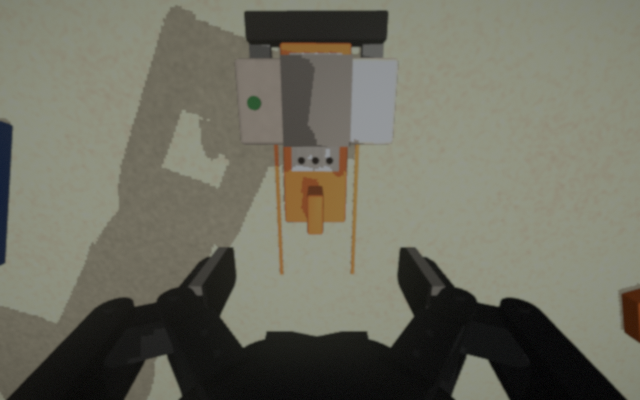

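The cassette is home and flat: its nose touches the bar at (316,45), the fin is at -60 mm on the tunnel axis and 2 mm off centre, and the gripper is clear. I'm handing it in.

```bash
python3 -c "
from bench import *
print(close_job())"
```

```text
the job is handed in; nothing more can be done
None
```

The orange cassette is through the tunnel with its nose against the stop bar, flat, straight and released; I never touched the blue one, and the job is handed in at about 7.5 s (no verdict was returned).

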